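# Index the painting stand one hole

## Task

Hook a fingertip under the pull ring of the painting stand and lift its spring index pin clear of its hole; do not pinch or force the ring. With the pin held up, swing the arm exactly one hole towards the side where the spray bottle stands, let the pin drop fully home in that hole and take your finger out of the ring. Do not move the spray bottle, the paint jar, the glue bottle or the brush cup.

Things in the scene. Friction and masses are not known exactly. Their poses are not given: they have to be found in the camera images.
- stand: Fixed painting stand: plywood board 240 x 260 x 12 mm with an aluminium index sector and an upright pivot. Origin: on the vertical pivot axis of the swing arm, at bench level; the board reaches 60 mm to its -x side, 180 mm to +x, 130 mm to either y side. x points from the pivot to the sector, away from the robot within 0.25 rad of straight ahead; y to the left seen from the robot; z up.
- hole (a point): Mouth of the middle one of the sector's five holes, 30 mm above the bench, 140 mm from the pivot axis on the stand's +x side. The holes are 12 mm square, 0.30 rad (42 mm) apart on an arc of radius 140 mm about the pivot. Axes as the stand's.
- flower (a point): Centre, on top, of a wooden flower 95 mm across fixed over the pivot end of the arm and turning with it; this point is 94 mm above the bench, the highest petal tips about 100 mm. Under it is a dark wooden disc 84 mm across.
- swingarm (a joint): Swing arm, a dark steel bar 26 mm wide, top 46 mm above the bench, from the pivot away from the robot and past the sector. In rad: 0 with the pin in the middle hole (the start), positive when the ring end has swung towards the stand's +y; the five holes are at -0.60, -0.30, 0, 0.30, 0.60. It turns stiffly (about 1 N at the ring) and stays where it is left.
- pin (a joint): Upright spring index pin, 9 mm thick with a round tip, near the arm's far end, 140 mm from the pivot axis. In m: 0 fully home in a hole; above 0.012 the tip is clear of the sector's top; 0.022 upper stop. The spring pushes it down with about 6 N when home, 9 N at the stop. Released between two holes it rests on the sector at 0.012.
- ring (a point): Centre of the pin's round brass pull ring: inner diameter 60 mm, 7 mm bar, standing across the arm, its top leaning 34 deg away from the robot. Pin home: 115 mm above the bench, 159 mm from the pivot axis. x: level along the arm, away from the pivot; y across; z up. A fingertip goes in from the robot's side (over the flower) along +x, 55 to 65 deg down. Inner top edge 25 mm above and 17 mm to +x of this point, inner bottom opposite.
- spray: Pump spray bottle, green translucent, 76 mm across, 170 mm tall with a white trigger head, loose; stands on the stand's left or right side, 190 to 250 mm across from the stand's x axis. Origin: centre of its underside.
- jar: Paint jar with a lid, 66 mm across, 80 mm tall, loose; stands on the other side of the stand. Origin: centre of its underside.
- glue: White glue bottle, 44 mm across, 130 mm tall, loose, beside the pivot end of the stand. Origin: centre of its underside.
- brushes: White cup, 76 mm across and 95 mm tall, with three brushes sticking out to 195 mm, loose, beside the pivot end of the stand. Origin: centre of its underside.
Mind the look-alikes: they are no part of the job. What is shaped like the spray but blue or purple is not meant.

How it is judged:
By the outcome, as a careful person would: the job done as asked, in the order asked, and still so for the second after the job is handed in, with the robot touching nothing.
It also fails if it takes over 54 s, if anything falls off the work surface, if the arm or the gripper's body presses on something with over 40 N, if the wrist force passes 120 N, or if a joint passes its speed limit or range.

## Robot

A 6-joint arm with a two-finger parallel gripper is mounted at the origin on the work surface. World frame = base frame: x ahead of the robot, y to its left, z up, the work surface at z = 0. Lengths are in m, angles in rad, forces in N, time in s.
With the tool pointing down it reaches from about 0.225 to 0.725 m from the base axis. Payload 3.1 kg.
Tool frame: the origin (TCP) lies on the centre line of the jaws, within the pads' length; the fingertips stand robot.tcp_to_tips ahead of it and the grasp point (between the pads) lies 6 mm ahead of it (robot.tcp_to_tips is the distance from the TCP to the fingertips, in m); z points along the fingers, y is the line along which they close (so a half turn about z gives the same grasp; the last joint's range is limited). The gripper opens to 85 mm and grips with 20 to 120 N. Pads are 22 mm wide; open, the fingers measure 114 mm over their backs; the gripper's body (76 mm by 85 mm) begins 54 mm behind the grasp point. The pads swing forward as they close: fully open they stand 13 mm farther back than shut.
Start: joints at [-1.254, 0.048, 0.099, 1.622, 0, 1.443], TCP at [0.226, -0.474, 0.256] pointing down, gripper open.
Joint ranges: [-2.91, 2.91], [-0.99, 1.94], [-1.21, 1.42], [-2.12, 2.29], [-1.49, 1.47], [-3.14, 3.14]. Speed limits (rad/s): [2.79, 2.79, 3.14, 3.14, 3.14, 3.14].

## Interface

Orientations are given as a 3x3 rotation matrix whose columns are the frame's x, y, z axes.
In Python, from rig import robot gives the robot as it stands.
- The arm moves only by the shell command python3 -m jog 'ROWS' [FORCE]. ROWS is JSON, a list of rows, each a list of 3 entries, a list of its own where there are three numbers: the shift along the tool's x, y, z in mm, then the turn about the tool's z in rad, then the closure in counts, from 0 (fully open) to 255 (shut). A call has 1 to 10 rows; each row shifts and turns the commanded pose from where the row before left it, along the tool's axes as they then stand; what a row does not reach is not made up. A row lasts 1/12 s, in which the tool goes at most 41.7 mm and 7.16 degrees, less where a joint would pass 70% of its speed; a pose out of reach is approached as far as the arm can. A call is refused whole if a number of a shift passes 41.7 or a number of a turn 0.125, either way. A call with a gripper value outside its range is refused whole. The fingers move at their own pace and stop on an object; FORCE is the grip in N (left out, the last holds). Time passes only in rows, so rows that do not move let the fingers close. It gives the time, the measured TCP pose, the force, the opening and the grip force at its end, in the units of the state.
- robot.sense(): the state, without advancing time (a new reading comes with each control period).
- robot.snapshot(name): name is "scene" or "top" or "wrist"; returns the picture (400x640x3 uint8, red, green, blue); there is no depth.
- robot.camera_model(name): a dict with "fov_y" (degrees; the focal length in pixels is half the picture's height over the tangent of half this angle, whatever the lens; pixels are square), "cx", "cy" (the principal point, pixels), "world_from_camera" (4x4, takes a point from camera to world coordinates); the wrist camera has in their place "hand_eye" (4x4, takes a point from camera to tool coordinates, whose origin is the TCP and whose axes are the flange's). Camera axes: x right, y down, z forward; pixel columns grow to the right and rows downward; lengths in m; the calibration is good to about 2 mm. The wrist camera is an equidistant fisheye: a pixel r from the principal point sees the ray r / f radians off the axis. A picture is of the moment at which its call begins: read the wrist's pose just before it. camera_model takes no time and is no camera call.
- robot.finish_job(): hands the job in; it is judged then, once.
The state is a dict: "t": time; "joint_pos": joint angles; "joint_vel": joint speeds; "joint_torque": joint torques, N m; "position": TCP position; "tool_rot": TCP orientation; "ft_force": force on the tool from outside, world axes, zero at the start; "moment": the same for the moment, N m; "gripper_width": finger opening in m; "gripper_force": force on a finger pad.
Only numpy, scipy, OpenCV 4.12 (cv2) and the standard library are available. Lean on these libraries where they do the work, as an engineer would, in place of code of your own. Each camera call takes 0.05 s, during which the arm holds its last target. There are 200 camera calls.

## Working session

There is one attempt and no reset: what is moved stays moved. The work goes in short steps, Python scripts to look and compute and a shell command to move; the robot and the scene stay as the last step left them, time stands still between calls to the robot, and variables do not carry over. Pictures are saved under pics/ and viewed, at most 10 in all, crops included, and the job is handed in when it is done.

```bash
ls; mkdir -p pics; cat > h.py <<'E'
import numpy as np, cv2
from rig import robot
def K(name):
    m=robot.camera_model(name); return m, 200/np.tan(np.radians(m["fov_y"])/2)
def at_z(name,u,v,z):
    m,f=K(name); T=np.array(m["world_from_camera"])
    d=T[:3,:3]@np.array([(u-m["cx"])/f,(v-m["cy"])/f,1]); o=T[:3,3]
    return o+d*(z-o[2])/d[2]
def proj(name,p):
    m,f=K(name); T=np.linalg.inv(np.array(m["world_from_camera"]))
    c=T[:3,:3]@np.array(p)+T[:3,3]; return m["cx"]+f*c[0]/c[2], m["cy"]+f*c[1]/c[2]
def save(img,fn): cv2.imwrite("pics/"+fn,cv2.cvtColor(np.ascontiguousarray(img),cv2.COLOR_RGB2BGR))
E
python3 - <<'E'
from h import *
for n in("scene","top"):
    save(robot.snapshot(n),n+"0.png"); m,f=K(n); print(n,f,m["cx"],m["cy"],np.round(m["world_from_camera"],3).tolist())
print(np.round(robot.camera_model("wrist")["hand_eye"],3).tolist(),robot.camera_model("wrist")["fov_y"],robot.tcp_to_tips)
s=robot.sense(); print({k:np.round(v,3).tolist() for k,v in s.items()})
E
```

```text
pics
scene 383.2733010663154 320.577952510448 199.45025166668665 [[0.651, 0.554, -0.519, 1.131], [0.759, -0.471, 0.449, -0.538], [0.004, -0.687, -0.727, 0.863], [0.0, 0.0, 0.0, 1.0]]
top 470.5303713495897 327.72345373038934 208.63343461311393 [[0.004, -0.994, 0.114, 0.479], [-1.0, -0.002, 0.015, -0.065], [-0.014, -0.114, -0.993, 1.152], [0.0, 0.0, 0.0, 1.0]]
[[-0.001, -0.952, -0.305, 0.079], [1.0, -0.001, -0.001, 0.0], [0.0, -0.305, 0.952, -0.117], [0.0, 0.0, 0.0, 1.0]] 65.70646984690485 0.025
{'t': 0.1, 'joint_pos': [-1.254, 0.049, 0.098, 1.622, -0.0, 1.443], 'joint_vel': [0.002, -0.001, 0.004, 0.0, 0.001, 0.0], 'joint_torque': [0.002, -33.985, 32.094, 0.016, -0.0, -0.0], 'position': [0.226, -0.473, 0.255], 'tool_rot': [[0.903, 0.43, -0.001], [0.43, -0.903, 0.002], [0.0, -0.002, -1.0]], 'ft_force': [0.65, -0.251, 0.771], 'moment': [0.03, -0.002, -0.038], 'gripper_force': 0.0, 'gripper_width': 0.086}
```

View pics/scene0.png

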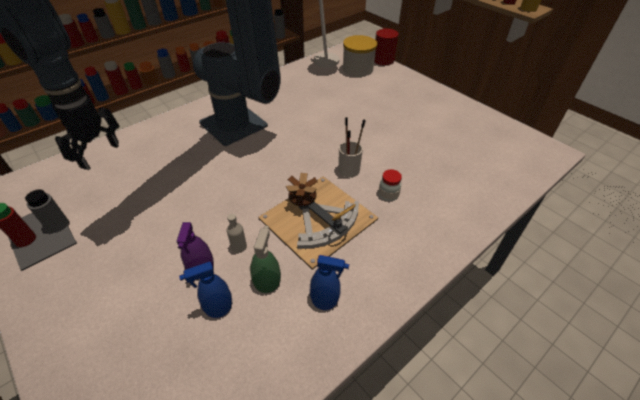

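View pics/top0.png

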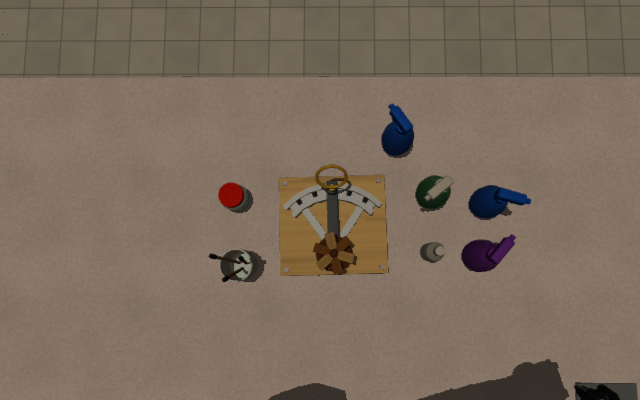

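The top picture has up = +x and right = -y. It shows the flower at (333,253), the arm running up to the ring at (331,178), the jar at (233,196) on the left, the brushes at (240,265), and the glue at (432,252). The spray candidates are green with a white head at (433,192), blue at (397,137), blue at (490,202) and purple at (482,256). I choose the green one, so the swing goes to the robot's right (stand -y), target -0.30. Next is one close crop to check this and measure.

```bash
python3 - <<'E'
from h import *
im=cv2.imread("pics/top0.png")[125:290,270:470]; cv2.imwrite("pics/crop.png",cv2.resize(im,None,fx=3.6,fy=3.6,interpolation=cv2.INTER_CUBIC))
for n,u,v,z in [("flower",333,253,.094),("TL",279,178,.012),("TR",384,176,.012),("BR",388,274,.012),("BL",281,276,.012),("ring",331.5,177,.115),("spray",433,192,.08),("glue",432,252,.13),("cup",240,265,.095)]: print(n,np.round(at_z("top",u,v,z),3))
E
```

```text
flower [ 0.5   -0.062  0.094]
TL [0.685 0.072 0.012]
TR [ 0.69  -0.186  0.012]
BR [ 0.452 -0.194  0.012]
BL [0.446 0.063 0.012]
ring [ 0.669 -0.058  0.115]
spray [ 0.64  -0.291  0.08 ]
glue [ 0.502 -0.276  0.13 ]
cup [0.472 0.146 0.095]
```

View pics/crop.png

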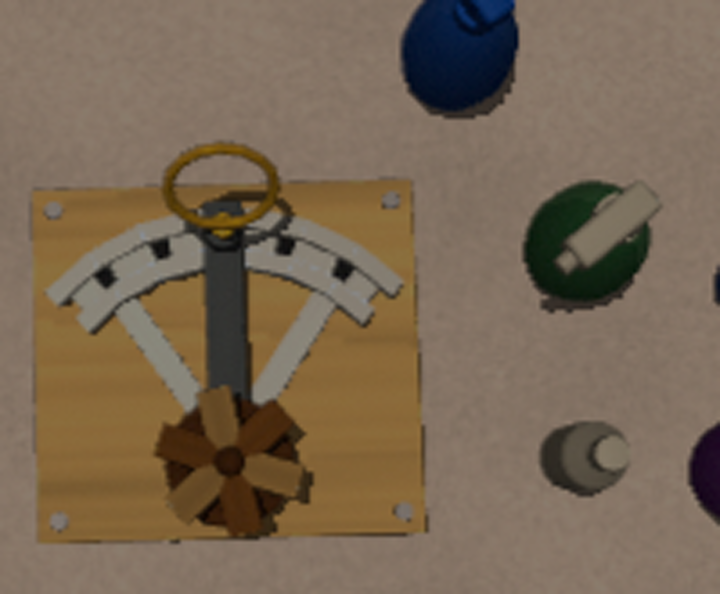

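The crop confirms the green bottle with the white trigger head at crop (590,240), full (433,192), on the stand's -y side. The ring is centred at crop (221,188). The stated entry is tilted 55-65° down, but a row only turns about the tool's z, so I'll check the interface's own usage text.

```bash
python3 -m jog '[[[0,0,0],[0,0,0],0]]'; echo; python3 -m jog '[[[0,0,-20],0.0,0]]'
```

```text
t: 0.18
position: [0.2251, -0.4716, 0.2711]
tool_rot: [[0.903, 0.43, -0.003], [0.43, -0.903, 0.01], [0.001, -0.01, -1.0]]
ft_force: [-0.1, -0.2, -1.2]
gripper_width: 0.0858
gripper_force: 0.0schema error: expected a number
```

The turn is a single number about the tool's z, so tilt can't be commanded directly. Measured so far: pivot (0.510,-0.064), yaw 0.037, ring (0.6685,-0.0585,0.115). The hole fit residual is under 1 mm and agrees with the board and ring. I'll move above the stand, closing the fingers, then see how the arm behaves at its reach limit.

```bash
python3 -m jog '[[[33,-17,-7],0,255],[[33,-17,-7],0,255],[[33,-17,-7],0,255],[[33,-17,-7],0,255],[[33,-17,-7],0,255],[[33,-17,-7],0,255],[[33,-17,-7],0,255],[[33,-17,-7],0,255],[[33,-17,-7],0,255],[[33,-17,-7],0,255]]' 20; python3 -m jog '[[[33,-17,-7],0,255],[[33,-17,-7],0,255],[[33,-17,-7],0,255],[[33,-17,-7],0,255],[[0,0,0],0.12,255],[[0,0,0],0.12,255],[[0,0,0],0.11,255],[[0,0,0],0,255]]'; python3 -c "
from h import *
print(np.round(robot.sense()['joint_pos'],3))"
```

```text
t: 1.02
position: [0.4513, -0.1767, 0.3462]
tool_rot: [[0.903, 0.43, -0.001], [0.43, -0.903, 0.0], [-0.0, -0.0, -1.0]]
ft_force: [0.4, -1.6, 0.3]
gripper_width: 0.0
gripper_force: 0.0
t: 1.68
position: [0.5406, -0.0598, 0.3735]
tool_rot: [[0.996, 0.094, -0.002], [0.094, -0.996, 0.0], [-0.001, -0.0, -1.0]]
ft_force: [-0.5, 0.4, -1.1]
gripper_width: -0.0003
gripper_force: 0.0
[-0.233  0.17   0.471  1.873 -0.     2.814]
```

```bash
python3 -m jog '[[[40,0,0],0,255],[[40,0,0],0,255],[[40,0,0],0,255],[[40,0,0],0,255],[[40,0,0],0,255],[[30,0,0],0,255],[[30,0,0],0,255],[[30,0,0],0,255]]'; python3 -c "
from h import *
print(np.round(robot.sense()['joint_pos'],3))"
```

```text
t: 2.35
position: [0.7468, -0.0352, 0.3378]
tool_rot: [[0.994, 0.097, 0.046], [0.097, -0.995, -0.003], [0.046, 0.008, -0.999]]
ft_force: [0.8, -0.7, 0.0]
gripper_width: -0.0003
gripper_force: 0.0
[-0.138  0.888  1.414  2.05   0.003  2.906]
```

The arm tilts outward when pushed at its reach limit, and the tilt stays. I'll continue this while high above everything.

```bash
python3 -m jog '[[[40,0,0],0,255],[[40,0,0],0,255],[[40,0,0],0,255],[[40,0,0],0,255]]';python3 -c "
from h import *
print(np.round(robot.sense()['joint_pos'],3))"; python3 -m jog '[[[0,0,-40],0,255],[[0,0,-40],0,255],[[0,0,-40],0,255],[[0,0,-40],0,255]]'; python3 -c "
from h import *
print(np.round(robot.sense()['joint_pos'],3))"
```

```text
t: 2.68
position: [0.8201, -0.0174, 0.3013]
tool_rot: [[0.983, 0.096, 0.157], [0.098, -0.995, -0.01], [0.156, 0.025, -0.987]]
ft_force: [0.3, 0.4, -0.6]
gripper_width: 0.0002
gripper_force: 0.0
[-0.105  0.946  1.418  1.884  0.007  2.939]
t: 3.02
position: [0.7487, -0.015, 0.4274]
tool_rot: [[0.973, 0.094, 0.209], [0.099, -0.995, -0.012], [0.207, 0.033, -0.978]]
ft_force: [0.3, 0.1, 1.4]
gripper_width: 0.0003
gripper_force: 0.0
[-0.114  0.774  1.418  2.004  0.011  2.931]
```

```bash
python3 -m jog '[[[40,0,0],0,255],[[40,0,0],0,255],[[40,0,0],0,255],[[40,0,0],0,255],[[40,0,0],0,255],[[40,0,0],0,255]]'; python3 -c "
from h import *
print(np.round(robot.sense()['joint_pos'],3))"
```

```text
t: 3.52
position: [0.8577, 0.008, 0.3923]
tool_rot: [[0.926, 0.088, 0.367], [0.101, -0.995, -0.017], [0.364, 0.053, -0.93]]
ft_force: [-0.4, -0.8, -0.2]
gripper_width: -0.0001
gripper_force: 0.0
[-0.072  0.853  1.417  1.759  0.01   2.973]
```

```bash
python3 -m jog '[[[40,0,0],0,255],[[40,0,0],0,255],[[40,0,0],0,255],[[40,0,0],0,255],[[0,0,0],0,255]]'; python3 -c "
from h import *
print(np.round(robot.sense()['joint_pos'],3))"
```

```text
t: 3.93
position: [0.9163, 0.0222, 0.3922]
tool_rot: [[0.876, 0.083, 0.475], [0.104, -0.994, -0.016], [0.471, 0.064, -0.88]]
ft_force: [-0.6, 0.4, 0.2]
gripper_width: 0.0001
gripper_force: 0.0
[-0.051  0.882  1.417  1.611  0.008  2.993]
```

```bash
cat >> h.py <<'E'
PIV=np.array([.5096,-.0644]); YAW=.037
def ringc(q,p=0): a=YAW+q; return np.array([PIV[0]+.159*np.cos(a),PIV[1]+.159*np.sin(a),.115+p])
def to_tool(dw):
    return (np.array(robot.sense()["tool_rot"]).T@np.array(dw)*1000).round(1)
E
python3 -m jog '[[[40,0,0],0,255],[[0,0,0],0,255],[[0,0,0],0,255]]'; python3 -c "
from h import *
s=robot.sense(); print(np.round(s['joint_pos'],3)); d=np.array(s['tool_rot'])[:,2]
print(to_tool(ringc(0)-.15*d-s['position']))"
```

```text
t: 4.18
position: [0.9277, 0.0248, 0.3971]
tool_rot: [[0.861, 0.08, 0.502], [0.102, -0.995, -0.017], [0.498, 0.066, -0.865]]
ft_force: [0.5, 0.5, -0.2]
gripper_width: 0.0
gripper_force: 0.0
[-0.048  0.884  1.418  1.579  0.007  2.998]
[-372.1   43.5  -34.6]
```

```bash
python3 -m jog '[[[-34,4,-3.2],0,255],[[-34,4,-3.2],0,255],[[-34,4,-3.2],0,255],[[-34,4,-3.2],0,255],[[-34,4,-3.2],0,255],[[-34,4,-3.2],0,255],[[-34,4,-3.2],0,255],[[-34,4,-3.2],0,255],[[-34,4,-3.2],0,255],[[-34,4,-3.2],0,255]]'; python3 -m jog '[[[-32,3.5,-2.6],0,255],[[0,0,0],0,255],[[0,0,0],0,255]]'; python3 -c "
from h import *
s=robot.sense(); print(np.round(s['joint_pos'],3)); d=np.array(s['tool_rot'])[:,2]
print(to_tool(ringc(0)-s['position']))
save(robot.snapshot('wrist'),'w1.png')"
```

```text
t: 5.02
position: [0.6716, -0.0393, 0.2841]
tool_rot: [[0.861, 0.08, 0.503], [0.102, -0.995, -0.017], [0.499, 0.066, -0.864]]
ft_force: [-0.7, -0.3, 0.7]
gripper_width: 0.0002
gripper_force: 0.0
t: 5.27
position: [0.6423, -0.0457, 0.2678]
tool_rot: [[0.863, 0.079, 0.499], [0.1, -0.995, -0.016], [0.495, 0.064, -0.867]]
ft_force: [1.7, 0.4, 0.4]
gripper_width: 0.0001
gripper_force: 0.0
[-0.217 -0.171 -0.193  1.034  0.091  2.853]
[-54.3   5.  145.7]
```

View pics/w1.png

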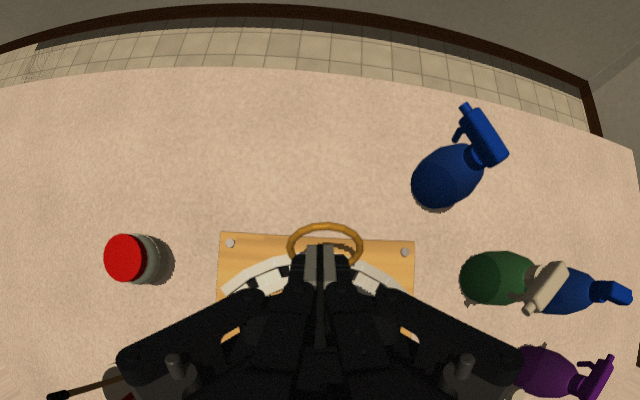

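The wrist view shows the closed fingertips at about (320,248), overlapping the ring. The ring's outer edges are at x=287 and 364, top y=221. The tilt is held. I'll compare these with the predicted ring projection.

```bash
cat >> h.py <<'E'
def projw(p,s=None):
    s=s or robot.sense(); m,f=K("wrist"); R=np.array(s["tool_rot"]); H=np.array(m["hand_eye"])
    t=R.T@(np.array(p)-s["position"]); c=H[:3,:3].T@(t-H[:3,3])
    th=np.arctan2(np.hypot(c[0],c[1]),c[2]); k=f*th/np.hypot(c[0],c[1]); return np.round([m["cx"]+k*c[0],m["cy"]+k*c[1]],1)
def ringpt(q,ang,r,p=0):
    a=YAW+q; l=np.radians(34); e=np.array([np.cos(a)*np.sin(l),np.sin(a)*np.sin(l),np.cos(l)]); y=np.array([-np.sin(a),np.cos(a),0])
    return ringc(q,p)+r*(np.cos(ang)*e+np.sin(ang)*y)
E
python3 - <<'E'
from h import *
for n,a in [("top",0),("left",np.pi/2),("right",-np.pi/2)]: print(n,projw(ringpt(0,a,.037)))
s=robot.sense(); print("tips",projw(np.array(s["position"])+.025*np.array(s["tool_rot"])[:,2]))
im=cv2.imread("pics/w1.png"); cv2.imwrite("pics/w1c.png",cv2.resize(im[205:300,260:390],None,fx=5,fy=5,interpolation=cv2.INTER_CUBIC))
E
```

```text
top [327.7 227.9]
left [285.3 251.3]
right [361.9 254.6]
tips [319.5 261. ]
```

View pics/w1c.png

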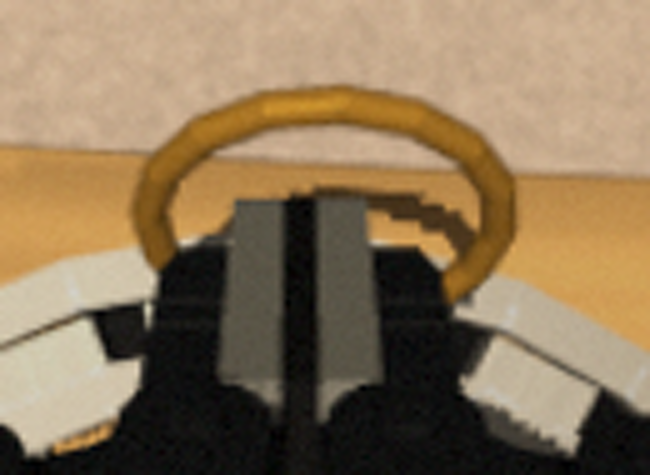

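The ring appears 1.3 px right and about 5 px further up than predicted, which is a few mm further away. I'll split the difference; the clearances of 10 mm or more cover it. Aligning at height, then going in.

```bash
python3 -m jog '[[[-24,3,0],0,255],[[-23,3,0],0,255],[[0,0,0],0,255],[[0,0,25],0,255],[[0,0,25],0,255],[[0,0,20],0,255],[[0,0,0],0,255],[[0,0,0],0,255]]'; python3 -c "
from h import *
s=robot.sense()
print(to_tool(ringc(0)-s['position']))
save(robot.snapshot('wrist')[120:320,190:450].repeat(3,0).repeat(3,1),'w2.png')"
```

```text
t: 5.98
position: [0.6422, -0.0573, 0.1881]
tool_rot: [[0.86, 0.08, 0.504], [0.102, -0.995, -0.016], [0.5, 0.065, -0.864]]
ft_force: [-0.6, -0.7, -0.0]
gripper_width: 0.0001
gripper_force: 0.0
[-14.1  -1.4  76.4]
```

View pics/w2.png

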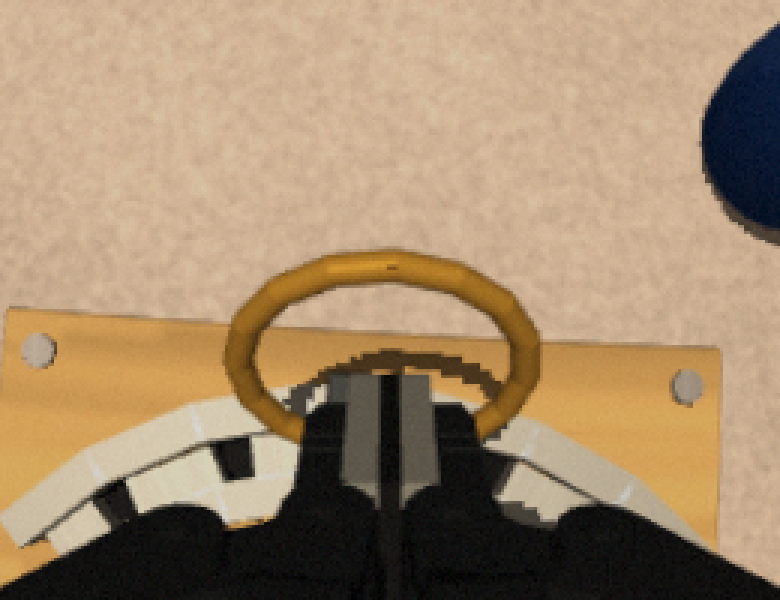

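The ring spans x 265–370 (centre 317.5), with its top at y 203. The fingertips are at x 319, so they are laterally centred to about 1 mm. Checking the up/down offset.

```bash
python3 - <<'E'
from h import *
for n,a in [("top",0),("left",np.pi/2),("right",-np.pi/2)]: print(n,projw(ringpt(0,a,.037)))
t=ringpt(0,0,.037)
print(projw(t+[.004,0,0]),projw(t+[0,0,.004]))
E
```

```text
top [321.2 206.1]
left [263.9 240.9]
right [369. 246.]
[321.8 199.7] [321.7 204.8]
```

```bash
python3 -m jog '[[[-7,-1,0],0,255],[[0,0,12],0,255],[[0,0,12],0,255],[[0,0,12],0,255],[[0,0,12],0,255],[[0,0,14],0,255],[[0,0,0],0,255],[[0,0,0],0,255]]'; python3 -c "
from h import *
s=robot.sense()
print(to_tool(ringc(0)+[.002,0,0]-s['position']))
print(to_tool([0,0,.01]))"
```

```text
t: 6.7
position: [0.6651, -0.0578, 0.1277]
tool_rot: [[0.862, 0.079, 0.5], [0.101, -0.995, -0.016], [0.496, 0.064, -0.866]]
ft_force: [1.4, -0.1, -0.7]
gripper_width: -0.0
gripper_force: 0.0
[-1.7  0.3 13.7]
[ 5.   0.6 -8.7]
```

```bash
python3 -m jog '[[[4,0,0],0,255],[[4,0,0],0,255],[[3,0,0],0,255],[[0,0,0],0,255],[[0,0,0],0,255]]'; python3 -m jog '[[[2,0,0],0,255],[[2,0,0],0,255],[[0,0,0],0,255],[[0,0,0],0,255]]'; python3 -c "
from h import *
s=robot.sense()
print(to_tool(ringc(0)+[.002,0,0]-s['position']))
save(robot.snapshot('wrist')[120:320,190:450].repeat(3,0).repeat(3,1),'w3.png')"
```

```text
t: 7.12
position: [0.674, -0.0572, 0.1351]
tool_rot: [[0.862, 0.078, 0.5], [0.1, -0.995, -0.017], [0.496, 0.065, -0.866]]
ft_force: [-5.6, -0.6, 0.3]
gripper_width: 0.0002
gripper_force: 2.5
t: 7.45
position: [0.6748, -0.0568, 0.1346]
tool_rot: [[0.866, 0.078, 0.494], [0.1, -0.995, -0.018], [0.491, 0.064, -0.869]]
ft_force: [-12.7, -0.6, 1.0]
gripper_width: 0.0
gripper_force: 5.2
[-13.5   0.1  15. ]
```

View pics/w3.png

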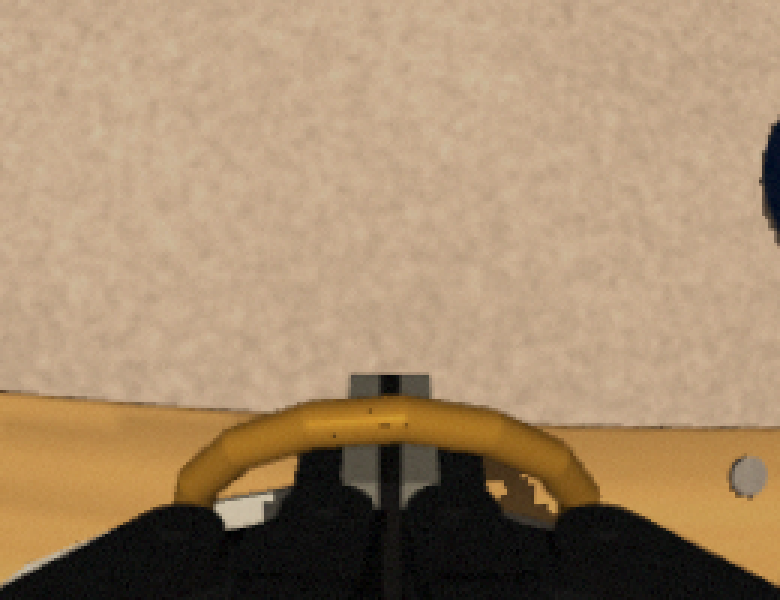

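The top bar lies across the fingers about 10 mm behind the tips, so the finger is properly hooked. The load is a horizontal 12 N push, so I'll ease off and lift vertically.

```bash
python3 -m jog '[[[-4,0,0],0,255],[[0,0,0],0,255]]'; python3 -m jog '[[[1,0,-1.7],0,255],[[1,0,-1.7],0,255],[[1,0,-1.7],0,255],[[0,0,0],0,255]]';  python3 -m jog '[[[1,0,-1.7],0,255],[[1,0,-1.7],0,255],[[1,0,-1.7],0,255],[[0,0,0],0,255]]'; python3 -c "
from h import *
s=robot.sense(); print(s['joint_pos'])"
```

```text
t: 7.67
position: [0.6741, -0.0569, 0.1349]
tool_rot: [[0.862, 0.079, 0.501], [0.101, -0.995, -0.016], [0.497, 0.065, -0.865]]
ft_force: [-3.9, -0.2, -2.3]
gripper_width: 0.0002
gripper_force: 2.3
t: 8.0
position: [0.6738, -0.0565, 0.1397]
tool_rot: [[0.863, 0.079, 0.499], [0.101, -0.995, -0.017], [0.495, 0.064, -0.866]]
ft_force: [-4.7, 0.2, -6.6]
gripper_width: -0.0
gripper_force: 4.2
t: 8.33
position: [0.6738, -0.0561, 0.1459]
tool_rot: [[0.863, 0.079, 0.499], [0.101, -0.995, -0.017], [0.496, 0.065, -0.866]]
ft_force: [-5.5, -1.3, -7.0]
gripper_width: -0.0
gripper_force: 4.7
[-0.22302061 -0.05213952 -0.3283414   0.77910963  0.09443269  2.8471721 ]
```

```bash
python3 -m jog '[[[1,0,-1.7],0,255],[[1,0,-1.7],0,255],[[1,0,-1.7],0,255],[[1,0,-1.7],0,255],[[0,0,0],0,255],[[0,0,0],0,255]]'; python3 -c "
from h import *
s=robot.sense(); print(s['position'],to_tool([0,-.01,0]))
save(robot.snapshot('scene')[150:270,230:410].repeat(4,0).repeat(4,1),'s2.png')"
```

```text
t: 8.83
position: [0.6737, -0.0555, 0.1533]
tool_rot: [[0.863, 0.079, 0.499], [0.101, -0.995, -0.016], [0.495, 0.064, -0.866]]
ft_force: [-6.3, -0.7, -8.5]
gripper_width: 0.0002
gripper_force: 4.7
[ 0.67371934 -0.05554761  0.15328424] [-1.   9.9  0.2]
```

View pics/s2.png

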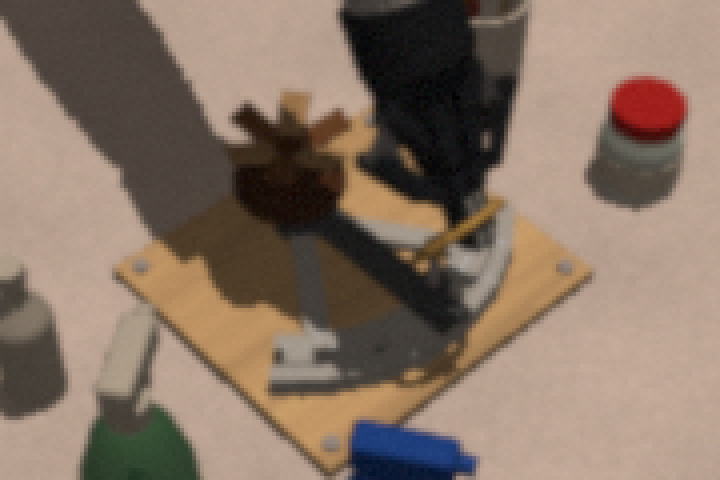

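The ring is clearly raised, with the finger through it. The vertical load of 8.5 N puts the pin at about 16–18 mm, clear of the sector. Now I'll work out the arc rows, following the ring's top bar about the pivot and turning the tool with it.

```bash
cat >> h.py <<'E'
from scipy.spatial.transform import Rotation as Ro
def arc(dq,turn,n):
    s=robot.sense(); R=np.array(s["tool_rot"]); p=np.array(s["position"]); o=np.array([.0145,0,0])
    b0=p+R@o; P=np.r_[PIV,0]
    for i in range(n):
        b=P+Ro.from_euler('z',dq*(i+1)/n).apply(b0-P); Rn=R@Ro.from_euler('z',turn).as_matrix()
        pn=b-Rn@o; print((R.T@(pn-p)*1000).round(1).tolist(),turn); p,R=pn,Rn
E
python3 -c "
from h import *
arc(-.3,.02,10)"
```

```text
[-0.3, 5.0, 0.2] 0.02
[-0.4, 5.0, 0.1] 0.02
[-0.4, 5.0, 0.0] 0.02
[-0.4, 5.0, -0.0] 0.02
[-0.5, 5.0, -0.1] 0.02
[-0.5, 5.0, -0.2] 0.02
[-0.5, 5.0, -0.3] 0.02
[-0.6, 5.0, -0.4] 0.02
[-0.6, 5.0, -0.4] 0.02
[-0.6, 5.0, -0.5] 0.02
```

```bash
python3 -m jog '[[[-0.3,5,0.2],0.02,255],[[-0.4,5,0.1],0.02,255],[[-0.4,5,0],0.02,255],[[-0.4,5,0],0.02,255],[[0,0,0],0,255]]'; python3 -m jog '[[[-0.5,5,-0.1],0.02,255],[[-0.5,5,-0.2],0.02,255],[[-0.5,5,-0.3],0.02,255],[[-0.6,5,-0.4],0.02,255],[[0,0,0],0,255],[[0,0,0],0,255]]'; python3 -c "
from h import *
s=robot.sense();R=np.array(s['tool_rot']);b=np.array(s['position'])+R@[.0145,0,0]
print('q est',np.arctan2(b[1]-PIV[1],b[0]-PIV[0])-YAW, 'r',np.hypot(*(b[:2]-PIV)),b[2],np.round(s['joint_pos'],3))
save(robot.snapshot('wrist')[150:350,190:450].repeat(3,0).repeat(3,1),'w4.png');save(robot.snapshot('top'),'t4.png')"
```

```text
t: 9.3
position: [0.6734, -0.0759, 0.1529]
tool_rot: [[0.867, 0.009, 0.498], [0.019, -1.0, -0.016], [0.498, 0.024, -0.867]]
ft_force: [-6.1, 0.4, -8.5]
gripper_width: 0.0001
gripper_force: 4.9
t: 9.8
position: [0.6706, -0.0952, 0.1528]
tool_rot: [[0.865, -0.059, 0.498], [-0.06, -0.998, -0.015], [0.498, -0.017, -0.867]]
ft_force: [-7.5, 1.6, -8.6]
gripper_width: -0.0
gripper_force: 5.0
q est -0.21722585759730204 r 0.17641223501964784 0.1599762312126714 [-0.297 -0.048 -0.309  0.803  0.132  2.943]
```

View pics/w4.png

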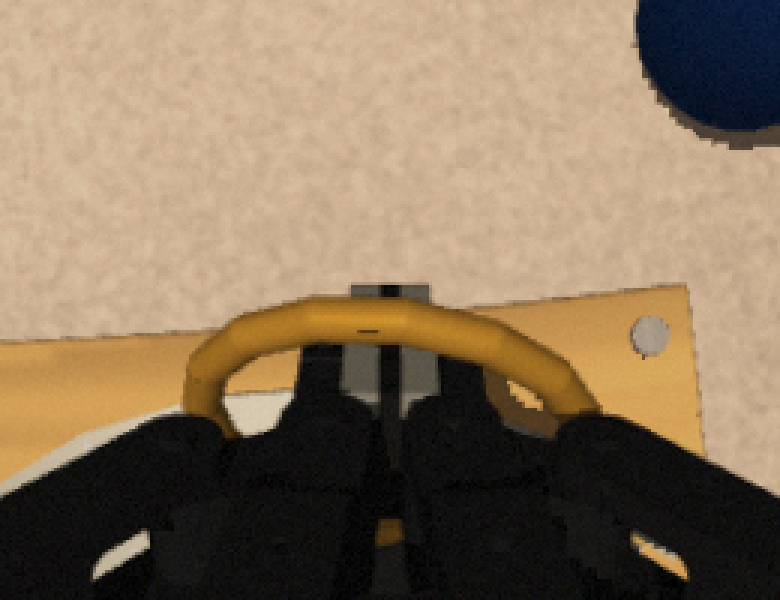

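The ring follows with the finger centred under its top bar (x≈391 against tip 390). Kinematics suggest about -0.24 rad. I'll fit the arm angle from the ring's centreline in this picture, with the earlier q=0 picture as reference.

```bash
cat > fit.py <<'E'
from h import *
from scipy.optimize import least_squares
def fit(pts,s,y0):
    pts=np.array(pts)/3+[190,y0]; A=np.linspace(-1.6,1.6,161)
    def res(v):
        c=np.array([projw(ringpt(v[0],a,.0335,v[1])+[v[2],0,0],s) for a in A]); return np.r_[[np.hypot(*(c-p).T).min() for p in pts],v[2]*300]
    r=least_squares(res,[-.1,.01,0],diff_step=1e-2,x_scale=[.1,.01,.01]); return r.x.round(4),np.abs(r.fun).max().round(2)
E
python3 - <<'E'
from fit import *
s3={"position":np.array([0.6748,-0.0568,0.1346]),"tool_rot":[[0.866,0.078,0.494],[0.1,-0.995,-0.018],[0.491,0.064,-0.869]]}
print(fit([(195,480),(235,443),(310,422),(400,419),(500,445),(560,478)],s3,120))
print(fit([(205,385),(240,340),(310,321),(400,321),(500,355),(560,395)],robot.sense(),150))
# top camera: hole and jar check
im=cv2.imread("pics/t4.png")[125:290,270:470]; cv2.imwrite("pics/t4c.png",cv2.resize(im,None,fx=3.6,fy=3.6,interpolation=cv2.INTER_CUBIC))
E
```

```text
Traceback (most recent call last):
  File "fit.py", line 7, in fit
    r=least_squares(res,[-.1,.01,0],diff_step=1e-2,x_scale=[.1,.01,.01]); return r.x.round(4),np.abs(r.fun).max().round(2)
  File "fit.py", line 6, in res
    c=np.array([projw(ringpt(v[0],a,.0335,v[1])+[v[2],0,0],s) for a in A]); return np.r_[[np.hypot(*(c-p).T).min() for p in pts],v[2]*300]
                ~~~~~^^^^^^^^^^^^^^^^^^^^^^^^^^^^^^^^^^^^^^^^
  File "h.py", line 18, in projw
    s=s or robot.sense(); m,f=K("wrist"); R=np.array(s["tool_rot"]); H=np.array(m["hand_eye"])
                              ~^^^^^^^^^
  File "h.py", line 4, in K
    m=robot.camera_model(name); return m, 200/np.tan(np.radians(m["fov_y"])/2)
ValueError: time passes only in moves, steps and waits
```

```bash
sed -i 's/^def K(name):/import functools\n@functools.cache\ndef K(name):/; s/return np.round(\[m\["cx"\]+k\*c\[0\],m\["cy"\]+k\*c\[1\]\],1)/return np.array([m["cx"]+k*c[0],m["cy"]+k*c[1]])/' h.py
python3 - <<'E'
from fit import *
s=robot.sense()
s3={"position":np.array([0.6748,-0.0568,0.1346]),"tool_rot":[[0.866,0.078,0.494],[0.1,-0.995,-0.018],[0.491,0.064,-0.869]]}
print(fit([(195,480),(235,443),(310,422),(400,419),(500,445),(560,478)],s3,120))
print(fit([(205,385),(240,340),(310,321),(400,321),(500,355),(560,395)],s,150))
E
```

```text
(array([ 0.0115, -0.0041,  0.0003]), np.float64(2.11))
(array([-2.193e-01,  7.000e-03,  1.000e-04]), np.float64(1.22))
```

```bash
python3 -c "
from h import *
arc(-.065,.015,3)"
```

```text
[-0.4, 3.6, -0.3] 0.015
[-0.4, 3.6, -0.3] 0.015
[-0.4, 3.6, -0.4] 0.015
```

```bash
python3 -m jog '[[[-0.4,3.6,-0.3],0.015,255],[[-0.4,3.6,-0.3],0.015,255],[[-0.4,3.6,-0.4],0.015,255],[[0,0,0],0,255],[[0,0,0],0,255]]'; python3 -c "
from h import *
s=robot.sense();R=np.array(s['tool_rot']);b=np.array(s['position'])+R@[.0145,0,0]
print('q est',np.arctan2(b[1]-PIV[1],b[0]-PIV[0])-YAW-.022, 'r',np.hypot(*(b[:2]-PIV)),b[2])
save(robot.snapshot('wrist')[150:350,190:450].repeat(3,0).repeat(3,1),'w5.png')
print(to_tool([0,0,-.01]))"
```

```text
t: 10.32
position: [0.6682, -0.1054, 0.1526]
tool_rot: [[0.862, -0.098, 0.498], [-0.105, -0.994, -0.014], [0.497, -0.04, -0.867]]
ft_force: [-6.6, 0.9, -8.3]
gripper_width: 0.0002
gripper_force: 5.1
q est -0.30262783936608717 r 0.17628941793496647 0.1598129690558626
[-5.   0.4  8.7]
```

View pics/w5.png

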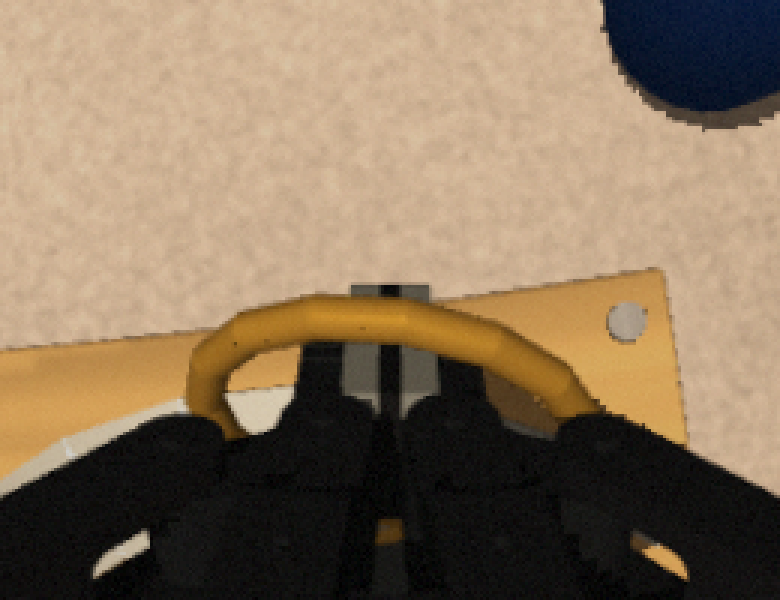

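The ring still sits on the fingers, shifted about 1 px right of the previous picture (left edge 187, was 183). That means about 1 mm lag, so the arm is near -0.30. I'll lower in small steps: load above 6 N past 5 mm of lowering means the pin is entering the hole, and a load loss there would mean it's resting on the sector.

```bash
python3 - <<'E'
from fit import *
print(fit([(207,385),(245,335),(320,318),(400,322),(500,350),(565,390)],robot.sense(),150))
E
python3 -m jog '[[[-1,0.1,1.75],0,255],[[-1,0.1,1.75],0,255],[[0,0,0],0,255]]'; python3 -m jog '[[[-1,0.1,1.75],0,255],[[-1,0.1,1.75],0,255],[[0,0,0],0,255]]'
```

```text
(array([-2.913e-01,  1.450e-02, -1.000e-04]), np.float64(0.78))
t: 10.62
position: [0.6682, -0.1052, 0.1485]
tool_rot: [[0.862, -0.097, 0.498], [-0.104, -0.994, -0.014], [0.497, -0.04, -0.867]]
ft_force: [-6.5, 0.9, -7.6]
gripper_width: -0.0001
gripper_force: 5.1
t: 10.87
position: [0.6683, -0.1052, 0.1446]
tool_rot: [[0.862, -0.097, 0.498], [-0.104, -0.994, -0.014], [0.497, -0.04, -0.867]]
ft_force: [-7.2, 1.6, -7.9]
gripper_width: 0.0003
gripper_force: 5.2
```

Lowered 8 mm with the load still at 7.9 N, so the pin is entering the hole. Continuing.

```bash
python3 -m jog '[[[-1,0.1,1.75],0,255],[[-1,0.1,1.75],0,255],[[0,0,0],0,255]]'; python3 -m jog '[[[-1,0.1,1.75],0,255],[[-1,0.1,1.75],0,255],[[0,0,0],0,255]]'; python3 -m jog '[[[-1,0.1,1.75],0,255],[[-1,0.1,1.75],0,255],[[0,0,0],0,255],[[0,0,0],0,255]]'
```

```text
t: 11.12
position: [0.6683, -0.1052, 0.1407]
tool_rot: [[0.861, -0.097, 0.498], [-0.104, -0.994, -0.014], [0.497, -0.04, -0.867]]
ft_force: [-8.3, 2.1, -6.0]
gripper_width: 0.0003
gripper_force: 5.3
t: 11.37
position: [0.6684, -0.1052, 0.1369]
tool_rot: [[0.861, -0.097, 0.499], [-0.104, -0.994, -0.014], [0.497, -0.04, -0.867]]
ft_force: [-8.1, 2.3, -6.5]
gripper_width: 0.0001
gripper_force: 5.4
t: 11.7
position: [0.6692, -0.1053, 0.1351]
tool_rot: [[0.86, -0.097, 0.501], [-0.103, -0.995, -0.014], [0.5, -0.04, -0.865]]
ft_force: [-12.1, 3.7, -1.6]
gripper_width: 0.0001
gripper_force: 5.8
```

The load fell away at the same TCP height where the pin was home at the start (0.135), so the pin is home. Unloading the bar and checking where the finger sits in the ring.

```bash
python3 -m jog '[[[-4,0,0],0,255],[[-4,0,0],0,255],[[-3,0,0],0,255],[[0,0,0],0,255],[[0,0,0],0,255]]'; python3 -c "
from h import *
s=robot.sense()
print(to_tool(ringc(-.3)+[.002,0,0]-s['position']))"
```

```text
t: 12.12
position: [0.6634, -0.1062, 0.1334]
tool_rot: [[0.855, -0.097, 0.509], [-0.102, -0.995, -0.018], [0.508, -0.037, -0.86]]
ft_force: [-0.0, -0.2, -0.0]
gripper_width: 0.0003
gripper_force: 0.0
[-7.9  0.  16.7]
```

No contact, and the finger is centred. Moving off the bar a little more and withdrawing along the finger axis.

```bash
python3 -m jog '[[[-3,0,0],0,255],[[-3,0,0],0,255],[[0,0,-8],0,255],[[0,0,-14],0,255],[[0,0,-16],0,255],[[0,0,-16],0,255],[[0,0,-20],0,255],[[0,0,-20],0,255],[[0,0,0],0,255]]'; python3 -m jog '[[[0,0,-30],0,255],[[0,0,-30],0,255],[[-30,0,-20],0,255],[[-30,0,-20],0,255],[[-30,0,-20],0,255],[[-30,0,-20],0,255],[[0,0,0],0,255],[[0,0,0],0,255]]'; python3 - <<'E'
from h import *
im=robot.snapshot("top"); save(im,"t9.png")
hsv=cv2.cvtColor(np.ascontiguousarray(im),cv2.COLOR_RGB2HSV)
def box(a,roi,lo,hi):
    m=cv2.inRange(a,lo,hi); x0,y0,x1,y1=roi; M=np.zeros_like(m); M[y0:y1,x0:x1]=m[y0:y1,x0:x1]
    n,l,st,c=cv2.connectedComponentsWithStats(M); k=1+np.argmax(st[1:,4]); return st[k].tolist(),c[k].round(1).tolist()
im0=cv2.cvtColor(cv2.imread("pics/top0.png"),cv2.COLOR_BGR2RGB)
h0=cv2.cvtColor(im0,cv2.COLOR_RGB2HSV)
# ring colour sampled at the start picture, predicted outlines at q=0 and q=-.3
px=[int(round(v)) for v in proj("top",ringpt(0,0,.0335))]; print("ring hsv",h0[px[1],px[0]])
for q in (0,-.27,-.3,-.33):
  for p in ((0,.012) if q else (0,)):
    print(q,p,[np.round(proj("top",ringpt(q,a,.0335,p)),1).tolist() for a in (0,np.pi/2,-np.pi/2)])
for n,r in (("jar",(205,170,270,225)),("spray",(410,165,460,215)),("glue",(415,235,450,268)),("cup",(205,240,270,290))):
    d=np.abs(im.astype(int)-im0)[r[1]:r[3],r[0]:r[2]].mean(); print(n,"mean diff",d.round(2))
E
```

```text
t: 12.87
position: [0.61, -0.1041, 0.2145]
tool_rot: [[0.854, -0.098, 0.511], [-0.102, -0.995, -0.019], [0.51, -0.036, -0.859]]
ft_force: [1.4, -0.7, 1.0]
gripper_width: 0.0001
gripper_force: 0.0
t: 13.53
position: [0.4348, -0.0889, 0.2698]
tool_rot: [[0.856, -0.099, 0.507], [-0.104, -0.994, -0.019], [0.506, -0.036, -0.862]]
ft_force: [0.8, 0.3, -0.3]
gripper_width: 0.0002
gripper_force: 0.0
ring hsv [ 20 224 115]
0 0 [[331.2, 166.3], [316.6, 177.5], [346.6, 176.5]]
-0.27 0 [[353.1, 168.4], [336.1, 175.5], [365.3, 182.3]]
-0.27 0.012 [[353.3, 167.3], [336.1, 174.5], [365.7, 181.4]]
-0.3 0 [[355.5, 169.0], [338.3, 175.5], [367.3, 183.3]]
-0.3 0.012 [[355.7, 167.9], [338.3, 174.5], [367.7, 182.4]]
-0.33 0 [[357.8, 169.6], [340.4, 175.7], [369.2, 184.3]]
-0.33 0.012 [[358.1, 168.5], [340.5, 174.7], [369.6, 183.4]]
jar mean diff 4.03
spray mean diff 3.62
glue mean diff 3.91
cup mean diff 3.75
```

```bash
python3 - <<'E'
from h import *
S=robot.snapshot("scene"); save(S,"s9.png")
A=np.linspace(-np.pi,np.pi,240)
def mask(im):
    h=cv2.cvtColor(np.ascontiguousarray(im),cv2.COLOR_RGB2HSV); return cv2.GaussianBlur(cv2.inRange(h,(15,195,70),(26,255,255)).astype(np.float32)/255,(0,0),1)
def score(n,M,q,p,amax):
    c=np.array([proj(n,ringpt(q,a,.0335,p)) for a in A if abs(a)<amax],np.float32)[None]; return cv2.remap(M,c[...,0],c[...,1],cv2.INTER_LINEAR).mean()
rd=lambda f:cv2.cvtColor(cv2.imread("pics/"+f),cv2.COLOR_BGR2RGB)
for n,f0,f1 in (("top","top0.png","t9.png"),("scene","scene0.png","s9.png")):
    for f,qs in ((f0,np.arange(-.06,.07,.01)),(f1,np.arange(-.36,-.23,.01))):
        M=mask(rd(f)); r=[(score(n,M,q,p,2.3),q,p) for q in qs for p in np.arange(-.012,.025,.002)]
        r.sort(reverse=True); print(n,f,[tuple(np.round(x,3).tolist()) for x in r[:3]])
E
```

```text
top top0.png [(0.626, 0.01, 0.002), (0.625, 0.01, 0.004), (0.622, 0.01, 0.0)]
top t9.png [(0.633, -0.29, 0.0), (0.632, -0.28, 0.0), (0.63, -0.29, 0.002)]
scene scene0.png [(0.0, 0.06, 0.024), (0.0, 0.06, 0.022), (0.0, 0.06, 0.02)]
scene s9.png [(0.0, -0.24, 0.024), (0.0, -0.24, 0.022), (0.0, -0.24, 0.02)]
```

```bash
python3 - <<'E'
from h import *
A=np.linspace(-2.3,2.3,180)
rd=lambda f:cv2.cvtColor(cv2.imread("pics/"+f),cv2.COLOR_BGR2HSV)
im=rd("scene0.png"); print([im[int(round(v)),int(round(u))].tolist() for u,v in (proj("scene",ringpt(0,a,.0335)) for a in (-.8,0,.8,1.5))])
for f,qs in (("scene0.png",[-.02,-.01,0,.01,.02]),("s9.png",[-.32,-.31,-.3,-.29,-.28])):
    h=rd(f); M=cv2.GaussianBlur(h[...,1].astype(np.float32)-h[...,2],(0,0),.8)
    r=[]
    for q in qs:
        for p in np.arange(-.008,.019,.002):
            c=np.array([proj("scene",ringpt(q,a,.0335,p)) for a in A],np.float32)[None]; r.append((float(cv2.remap(M,c[...,0],c[...,1],cv2.INTER_LINEAR).mean()),q,round(p,3)))
    r.sort(reverse=True); print(f,[(round(a),b,c) for a,b,c in r[:4]])
E
```

```text
[[17, 158, 134], [17, 160, 148], [17, 135, 140], [17, 141, 141]]
scene0.png [(14, -0.01, np.float64(-0.002)), (14, -0.02, np.float64(-0.002)), (13, 0, np.float64(-0.002)), (13, -0.02, np.float64(0.0))]
s9.png [(33, -0.32, np.float64(-0.002)), (32, -0.31, np.float64(-0.002)), (30, -0.3, np.float64(-0.002)), (30, -0.31, np.float64(0.0))]
```

Both cameras agree that the arm swung by -0.30 and that the ring is back at its home height, so the pin is fully home. The gripper is clear, so I'm handing in.

```bash
python3 -c "
from rig import robot
print(robot.sense()['t'], robot.finish_job())"
```

```text
the job is handed in; nothing more can be done
13.6333 None
```

I hooked the ring, lifted the pin clear, swung the arm one hole towards the green spray bottle (to -0.30 rad), and let the pin drop fully home before taking the finger out; the other objects look unmoved, and I handed the job in at 13.6 s.

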